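Show the trainee how the spotted paper is viewed in the UV cabinet

ROBOT

A 7-joint arm with a two-finger parallel gripper is mounted at the origin on a cart in front of the work surface, level with it; the furniture and walls round the work are solid. World frame = base frame: x ahead of the robot, y to its left, z up, the work surface at z = 0. Lengths are in mm, angles in rad, forces in N, time in s.
With the tool pointing down it reaches from about 400 to 900 mm from the base axis. Payload 5.6 kg.
Tool frame: the origin (TCP) lies at the very end of the fingers, on their centre line; the grasp point (between the pads) lies behind it (manip.pinch_z is the z of the grasp point in the tool frame, in mm); z points along the fingers, y is the line along which they close (so a half turn about z gives the same grasp; the last joint's range is limited). The gripper opens to 92 mm and grips with 3 to 60 N. Pads are 20 mm wide; open, the fingers measure 128 mm over their backs; the gripper's body (75 mm by 189 mm) begins 69 mm behind the grasp point.
Start: joints at [1.182, 0.468, -0.012, 1.603, 0.006, 1.071, -0.056], TCP at [220.276, -611.545, 214.592] pointing down, gripper open.
Joint ranges: [-2.53, 2.53], [-0.31, 2.02], [-1.57, 1.55], [0.28, 2.44], [-1.29, 4.43], [0.15, 1.84], [-2.92, 2.92]. Speed limits (rad/s): [2.57, 2.57, 3.14, 3.14, 3.14, 3.14, 3.14].

INTERFACE

Orientations are given as a rotation vector (axis times angle).
In Python, from plant import manip gives the robot as it stands. The module is installed in compiled form; this text tells all that it offers.
- The arm moves only by the shell command python3 -m inch 'ROWS' [FORCE]. ROWS is JSON, a list of rows, each a list of 7 numbers: the shift along the tool's x, y, z in units of 0.04 m (1.0 is 0.04 m), then the turn, a rotation vector about the tool's x, y, z in units of 6 degrees (1.0 is 6 degrees), then the closure, from 0 (fully open) to 1 (shut). In form: [[dx, dy, dz, ax, ay, az, grip], ...]. A call has 1 to 12 rows; each row shifts and turns the commanded pose from where the row before left it, along the tool's axes as they then stand; what a row does not reach is not made up. A row lasts 1/8 s, in which the tool goes at most 62.5 mm and 10.7 degrees, less where a joint would pass 70% of its speed; a pose out of reach is approached as far as the arm can. A call with a number of a shift or a turn outside -1 to 1 is refused whole. A call with a gripper value outside its range is refused whole. The fingers move at their own pace and stop on an object; FORCE is the grip in N (left out, the last holds). Time passes only in rows, so rows that do not move let the fingers close. It gives the time, the measured TCP pose, the force, the opening and the grip force at its end, in the units of the state.
- manip.read_state(): the state, without advancing time (a new reading comes with each control period).
- manip.capture(name): name is "scene" or "top" or "wrist"; returns the picture (384x512x3 uint8, red, green, blue); there is no depth.
- manip.camera_params(name): a dict with "mtx" (3x3 intrinsics, pixels), "T" (4x4, takes a point from camera to world coordinates); the wrist camera has in their place "mount" (4x4, takes a point from camera to tool coordinates, whose origin is the TCP and whose axes are the flange's). Camera axes: x right, y up, looking along -z (the intrinsics and any distortion apply to the point x, -y, -z); pixel columns grow to the right and rows downward; lengths in mm; the calibration is good to about 2 mm. The wrist camera is an equidistant fisheye: a pixel r from the principal point sees the ray r / f radians off the axis. A picture is of the moment at which its call begins: read the wrist's pose just before it. camera_params takes no time and is no camera call.
- manip.job_done(): hands the job in; it is judged then, once.
The state is a dict: "time": time; "qpos": joint angles; "qvel": joint speeds; "joint_efforts": joint torques, N m; "eef_pos": TCP position; "orientation": TCP orientation; "force": force on the tool from outside, world axes, zero at the start; "torque": the same for the moment, N m; "width": opening from 0.0 (shut) to 1.0 (fully open); "gripper_force": force on a finger pad.
Only numpy, scipy, OpenCV 4.12 (cv2) and the standard library are available. Lean on these libraries where they do the work, as an engineer would, in place of code of your own. Each camera call takes 0.05 s, during which the arm holds its last target. There are 200 camera calls.

TASK

Show a trainee how the spotted filter paper is viewed: first point at the red-tipped dropper bottle whose dye was used, fingertips held still a few centimetres straight above its tip for about two seconds. Then push the blue UV cabinet's open drawer fully home with the fingertips, gently enough that the glass dish keeps its place in the drawer, and finish by pointing at the viewing hood the same way, fingertips a few centimetres above the middle of its mouth, and stay there. Point without touching; the bottles and the dish are not to be touched or lifted, and the drawer is only pushed in, never pulled further out.

Things in the scene. Friction and masses are not known exactly. Their poses are not given: they have to be found in the camera images.
- dropper_bottle_0: White 30 ml dropper bottle with a RED pointed dropper tip, the one to point at; 31 mm in diameter, 94 mm tall, loose, 45 g, tips over easily. Origin: centre of its underside, on the worktop (z = 0); z up.
- red_tip (a point): The uppermost point of the red dropper tip, 94 mm above the worktop on the bottle's axis.
- dropper_bottle_1: The same dropper bottle with a BLUE pointed tip, 31 mm in diameter, 94 mm tall, loose; a bystander. Origin: centre of its underside; z up.
- amber_bottle: Brown glass bottle with a black screw cap, 58 mm in diameter, 126 mm tall, loose; a bystander. Origin: centre of its underside; z up. The three bottles stand in a row left of the cabinet, in any order, at least 60 mm from centre to centre.
- uv_cabinet: Blue UV viewing cabinet, fixed, 390 mm deep (x), 260 wide (y), 250 tall. Origin: centre of its underside on the worktop; z up; its front faces -x (to the robot, give or take its yaw). Front wall 190 mm before the origin, up to z = 147 mm; above, the front slopes back at 34 degrees to the flat top. A black hood, 121 mm wide, stands out of the slope: lower lip 181 mm before the origin, 219 mm high.
- hood_mouth (a point): Middle of the black viewing hood's open rectangular mouth, 244 mm high, 143 mm before the cabinet's origin. The mouth faces up and to the front, square to the 34 degree slope: lower lip 25 mm lower than this point and 38 mm nearer the front, upper lip 25 mm higher (z = 269 mm) and 38 to 54 mm further back. Site axes: the cabinet's.
- uv_cabinet_drawer (a joint): Drawer opening in m: 0 fully home, grows as it comes out along the cabinet's -x; starts 0.085 to 0.105. Slides with 1.5 N friction plus 2 N per m/s, stays where left, stops hard at 0. Flat front 213 mm wide, z = 20 to 117 mm, 193 mm before the cabinet's origin when home. Push on it or its knob. Slope and hood begin just behind it: lean the hand back to the robot or push the knob.
- drawer_knob (a point): Middle of the outer face of the drawer's round black knob, 23 mm in diameter, which stands out 23 mm from the middle of the drawer's front, 68 mm above the worktop. It travels with the drawer; with the drawer home it is 216 mm in front of the cabinet's origin.
- petri_dish: Clear glass dish, 81 mm in diameter, 15 mm tall, with a white spotted paper disc in it; about 30 g, lying loose on the drawer's floor (floor at z = 24 mm, side walls up to 45 mm; a flat white card is stuck to it). Origin: centre of its underside; z up. It rides along by friction when the drawer is pushed smoothly (0.1 m/s or slower).
Not all that is in view belongs to the job. Leave any yellow look-alike of the dropper_bottle_0 alone.

How it is judged:
By the outcome, as a careful person would: the job done as asked, in the order asked, and still so for the second after the job is handed in, with the robot touching nothing.
It also fails if it takes over 59 s, if anything falls off the work surface, if the arm or the gripper's body presses on something with over 40 N, if the wrist force passes 120 N, or if a joint passes its speed limit or range.

## Working session

There is one attempt and no reset: what is moved stays moved. The work goes in short steps, Python scripts to look and compute and a shell command to move; the robot and the scene stay as the last step left them, time stands still between calls to the robot, and variables do not carry over. Pictures are saved under pics/ and viewed, at most 10 in all, crops included, and the job is handed in when it is done.

```bash
mkdir -p pics
python3 - <<'E'
from plant import manip
import cv2,json
s=manip.read_state();print(s['eef_pos'],s['orientation'],s['time'],manip.pinch_z)
import numpy as np
a=[manip.capture(n) for n in("scene","top")]
for n,i in zip(("scene","top"),a): cv2.imwrite(f"pics/{n}0.png",i[:,:,::-1]);p=manip.camera_params(n);print(np.round(p['mtx'],1).tolist(),np.round(p['T'],3).tolist(),[k for k in p])
E
```

```text
[ 220.05651246 -610.96979766  213.61958771] [-3.09298505e+00 -5.40151910e-01  7.12056997e-04] 0.0 -18.700000000000003
[[407.1, 0.0, 253.7], [0.0, 407.1, 193.3], [0.0, 0.0, 1.0]] [[0.585, 0.584, -0.563, 103.02], [-0.811, 0.43, -0.397, -332.123], [0.01, 0.689, 0.725, 847.974], [0.0, 0.0, 0.0, 1.0]] ['mtx', 'T']
[[346.4, 0.0, 262.1], [0.0, 346.4, 196.2], [0.0, 0.0, 1.0]] [[-0.023, 0.987, -0.158, 459.57], [-0.999, -0.026, -0.019, 33.106], [-0.023, 0.158, 0.987, 1124.195], [0.0, 0.0, 0.0, 1.0]] ['mtx', 'T']
```

View pics/scene0.png

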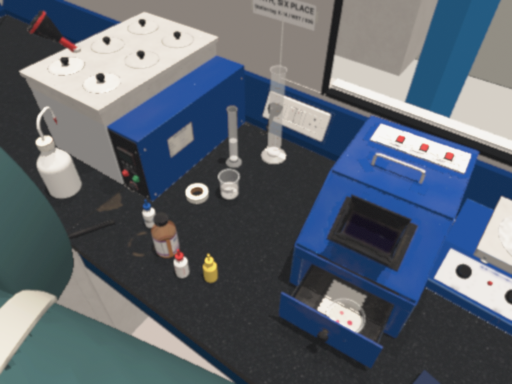

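View pics/top0.png

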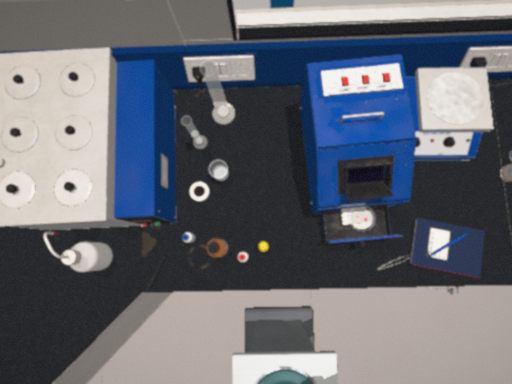

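The scene picture shows these candidates:
- **Red-tipped bottle:** scene (181,257), top (243,257). This is the one the text describes.
- **Yellow look-alike:** (210,258) / (263,246).
- **Blue-tipped bottle:** (148,208) / (188,237).
- **Amber bottle:** (165,235) / (217,247).

I choose the red-tipped one. The drawer front is at scene (330,320), and the hood mouth is at scene (372,232) / top (367,178). Next is a close crop to check.

Run:
```python
import cv2,numpy as np
s=cv2.imread('pics/scene0.png');t=cv2.imread('pics/top0.png')
f=lambda i,x,y,w,h,k:cv2.resize(i[y:y+h,x:x+w],None,fx=k,fy=k,interpolation=cv2.INTER_CUBIC)
A=np.hstack([f(s,140,195,80,100,3),f(s,270,180,160,100,3)[:, :]][:1]+[f(t,300,140,120,75,4)])
B=np.hstack([f(s,270,260,130,100,3),f(t,310,190,97,75,4)[:300]])
w=max(A.shape[1],B.shape[1]);p=lambda i:np.pad(i,((0,0),(0,w-i.shape[1]),(0,0)))
o=np.vstack([p(A),p(B)]);print(o.shape);cv2.imwrite('pics/crop1.png',o)
```

```text
(600, 778, 3)
```

View pics/crop1.png

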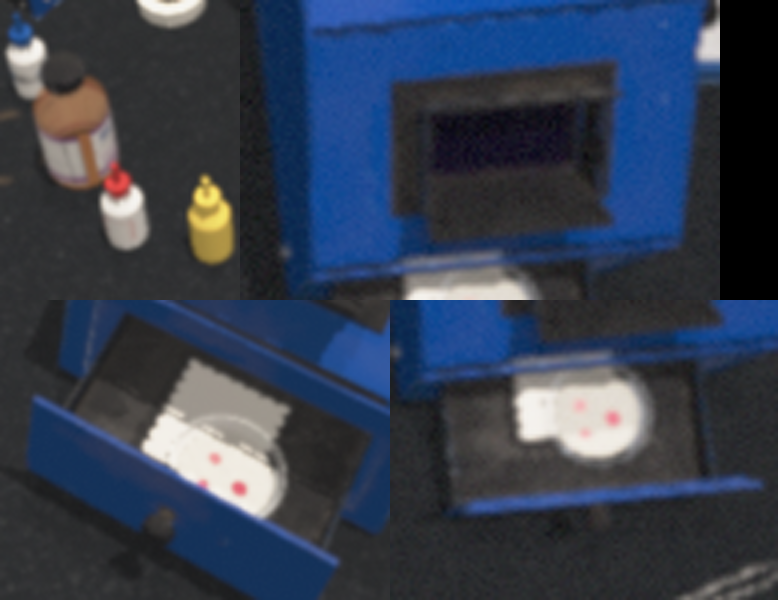

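The crop confirms the red-tipped white bottle: red tip at scene (178,250). The yellow one is an all-yellow look-alike. The drawer front's top edge and the knob can be read in both views.

```bash
cat > h.py <<'E'
import numpy as np,cv2
from plant import manip
def ray(n,u,v):
    p=manip.camera_params(n);K=p['mtx'];T=np.array(p['T'])
    d=T[:3,:3]@np.array([(u-K[0][2])/K[0][0],-(v-K[1][2])/K[1][1],-1]);return T[:3,3],d/np.linalg.norm(d)
def onz(n,u,v,z):
    o,d=ray(n,u,v);return o+d*(z-o[2])/d[2]
def tri(rs):
    A=sum(np.eye(3)-np.outer(d,d) for o,d in rs);b=sum((np.eye(3)-np.outer(d,d))@o for o,d in rs)
    x=np.linalg.solve(A,b);return x,[float(np.linalg.norm(np.cross(x-o,d))) for o,d in rs]
E
python3 - <<'E'
from h import *
np.set_printoptions(precision=1,suppress=True)
I={'scene':cv2.imread('pics/scene0.png'),'top':cv2.imread('pics/top0.png')}
box={'scene':(165,240,195,280),'top':(235,248,252,266)};r=[]
for n,(a,b,c,d) in box.items():
    i=I[n][b:d,a:c].astype(int);m=(i[:,:,2]-np.maximum(i[:,:,0],i[:,:,1])>60);y,x=np.nonzero(m);print(n,m.sum(),x.mean()+a,y.mean()+b,y.min()+b)
    r.append(ray(n,x.mean()+a,y.mean()+b))
print('red',tri(r),onz('scene',178.5,250.5,94))
for k,s,t,z in (('L',(281.7,292.3),(327.5,242.5),117),('R',(382.3,348.3),(402.5,236),117),('knob',(323.3,334),(362.2,243.5),68)):
    print(k,tri([ray('scene',*s),ray('top',*t)]),onz('scene',*s,z),onz('top',*t,z))
print('cabL',onz('top',318.7,208,147),'cabR',onz('top',409.5,201,147))
E
```

```text
scene 71 178.66197183098592 255.0 249
top 29 241.58620689655172 256.7241379310345 254
red (array([446. , 119.3,  69.4]), [0.1888756618196964, 0.1888756618197566]) [444.1 113.6  94. ]
L (array([ 482.6, -134.6,  110.7]), [2.0320472651806067, 2.0320472651806836]) [ 480.8 -137.8  117. ] [ 481.1 -132.   117. ]
R (array([ 494.8, -348.6,  113.3]), [0.27897998127497464, 0.27897998127506385]) [ 493.1 -348.7  117. ] [ 494.6 -347.   117. ]
knob (array([ 476.6, -243.1,   69.3]), [0.3195109426927491, 0.31951094269263103]) [ 476.9 -242.7   68. ] [ 476.8 -243.6   68. ]
cabL [ 577.8 -107.4  147. ] cabR [ 591.1 -363.7  147. ]
```

The tip is near (445,117) and the cabinet yaw is about 0.055 rad. The knob face is near x 466, y -243, and the hood mouth is near (631,-233). First I turn the tool square with the cabinet, close the fingers and move towards the red bottle.

```bash
python3 -m inch '[[0,0,0,0,0,0.92,1],[0,0,0,0,0,0.92,1],[0,0,0,0,0,0.92,1],[0.6,-0.6,0,0,0,0,1],[0.6,-1,0,0,0,0,1],[0.6,-1,0,0,0,0,1],[0.6,-1,0,0,0,0,1],[0.6,-1,0,0,0,0,1],[0.6,-1,0,0,0,0,1],[0.6,-1,0,0,0,0,1],[0.6,-1,0,0,0,0,1],[0.6,-1,0,0,0,0,1]]' 20
python3 -m inch '[[0.2,-1,0,0,0,0,1],[0.2,-1,0,0,0,0,1],[0.2,-1,0,0,0,0,1],[0.2,-1,0,0,0,0,1],[0.2,-1,0,0,0,0,1],[0.2,-1,0,0,0,0,1],[0,-0.8,0,0,0,0,1],[0,-0.5,0,0,0,0,1],[0,0,0,0,0,0,1],[0,0,0,0,0,0,1]]'
```

```text
time: 1.6
eef_pos: [416.7, -254.4, 214.4]
orientation: [-3.14, -0.089, 0.0]
force: [0.3, -0.6, 0.3]
width: 0.004
gripper_force: 0.0
time: 2.85
eef_pos: [447.7, 37.4, 214.4]
orientation: [3.14, 0.087, -0.001]
force: [-0.0, 0.0, 0.1]
width: 0.007
gripper_force: 0.0
```

```bash
cat >> h.py <<'E'
from scipy.spatial.transform import Rotation as Ro
def wpose():
    s=manip.read_state();return np.array(s['eef_pos']),Ro.from_rotvec(s['orientation']).as_matrix()
def wray(pose,u,v):
    p=manip.camera_params('wrist');K=np.array(p['mtx']);M=np.array(p['mount']);P,R=pose
    q=np.array([(u-K[0,2])/K[0,0],(v-K[1,2])/K[1,1]]);r=np.linalg.norm(q)
    d=np.array([q[0]/r*np.sin(r),-q[1]/r*np.sin(r),-np.cos(r)])
    d=R@M[:3,:3]@d;return P+R@M[:3,3],d
E
python3 - <<'E'
from h import *
np.set_printoptions(precision=1,suppress=True)
P=wpose();i=manip.capture('wrist');cv2.imwrite('pics/w1.png',i[:,:,::-1]);np.savez('w1.npz',P=P[0],R=P[1])
for k,z in (((338,160.5),269),((394.2,155.5),269),((393,195.5),219),((347.5,199.5),219)):print(onz('top',*k,z))
p=manip.camera_params('wrist');print(p['mount'],p['mtx'])
E
```

```text
[ 682.7 -144.4  269. ]
[ 691.6 -286.3  269. ]
[ 597.1 -292.9  219. ]
[ 589.6 -173.5  219. ]
[[   0.     1.     0.3   72.4]
 [   1.    -0.     0.    -0.6]
 [   0.     0.3   -1.  -170.3]
 [   0.     0.     0.     1. ]] [[297.3   0.  254.9]
 [  0.  297.3 193.3]
 [  0.    0.    1. ]]
```

View pics/w1.png

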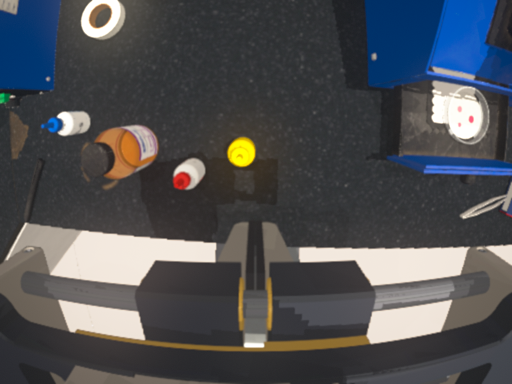

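The wrist view shows the red tip at (181,182), with the amber bottle to its left and the yellow look-alike at (241,152). The hood's lower lip midpoint at (593,-233) confirms the cabinet pose.

Run:
```python
from h import *
np.set_printoptions(precision=1,suppress=True)
w=np.load('w1.npz');pose=(w['P'],w['R'])
i=cv2.imread('pics/w1.png').astype(int)[150:200,165:215];m=i[:,:,2]-np.maximum(i[:,:,0],i[:,:,1])>60;y,x=np.nonzero(m);print(m.sum(),x.mean()+165,y.mean()+150)
r=wray(pose,x.mean()+165,y.mean()+150);print(tri([r,ray('scene',178.7,255.)]))
r=wray(pose,180.5,183);o,d=r;print(o+d*(94-o[2])/d[2],tri([r,ray('scene',178.3,250)]))
o,d=wray(pose,468,115);print('dish',o+d*(39-o[2])/d[2])
```

```text
254 181.31889763779526 180.43700787401576
(array([446. , 119.4,  69.6]), [0.3937358491115637, 0.39373584911157317])
[448.8 114.6  94. ] (array([447.2, 116.7,  89.3]), [0.9555214558023885, 0.9555214558024971])
dish [ 556.3 -251.3   39. ]
```

```bash
python3 -m inch '[[0.04,-0.9,0,0,0,0,1],[0.04,-0.8,0,0,0,0,1],[0,-0.33,0,0,0,0,1],[0,0,0.8,0,0,0,1],[0,0,0.8,0,0,0,1],[0,0,0.4,0,0,0,1],[0,0,0.18,0,0,0,1],[0,0,0,0,0,0,1],[0,0,0,0,0,0,1]]'
python3 - <<'E'
from h import *
P=wpose();print(P[0])
for n in('scene','wrist'): cv2.imwrite(f'pics/{n}2.png',manip.capture(n)[:,:,::-1])
a=cv2.imread('pics/scene2.png')[170:295,100:260];b=cv2.imread('pics/wrist2.png')[80:280,130:380]
cv2.imwrite('pics/c2.png',np.hstack([cv2.resize(a,(400,312)),cv2.resize(b,(390,312))]))
E
```

```text
time: 4.03
eef_pos: [447.1, 119.7, 128.2]
orientation: [-3.14, -0.089, -0.003]
force: [-0.2, -0.4, -1.1]
width: 0.002
gripper_force: 0.0
[447.11994261 119.74176066 128.18566325]
```

View pics/c2.png

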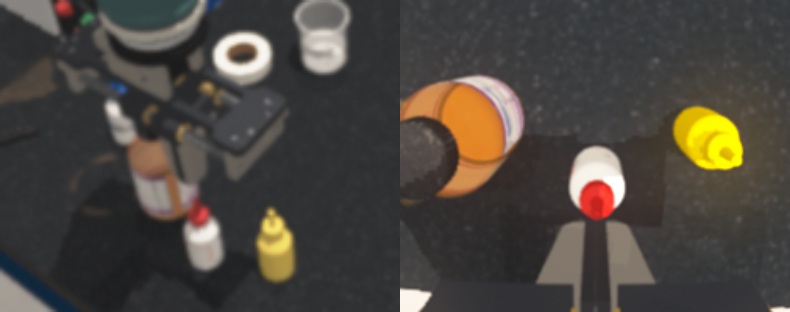

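In the crop, the fingertips are straight over the red tip with a clear gap and touch nothing. I hold there, then rise and move to a spot in front of the drawer.

```bash
Z='unused'; python3 -m inch '[[0,0,0,0,0,0,1],[0,0,0,0,0,0,1],[0,0,0,0,0,0,1],[0,0,0,0,0,0,1],[0,0,0,0,0,0,1],[0,0,0,0,0,0,1],[0,0,0,0,0,0,1],[0,0,0,0,0,0,1],[0,0,0,0,0,0,1],[0,0,0,0,0,0,1],[0,0,0,0,0,0,1],[0,0,0,0,0,0,1]]' >/dev/null
python3 -m inch '[[0,0,0,0,0,0,1],[0,0,0,0,0,0,1],[0,0,0,0,0,0,1],[0,0,0,0,0,0,1],[0,0,0,0,0,0,1],[0,0,0,0,0,0,1],[0,0,0,0,0,0,1],[0,0,0,0,0,0,1],[0,0,0,0,0,0,1],[0,0,0,0,0,0,1]]'
python3 -m inch '[[0,0,-0.6,0,0,0,1],[0,0,-0.8,0,0,0,1],[0,0,-0.8,0,0,0,1],[-0.26,0.9,0,0,0,0,1],[-0.26,0.9,0,0,0,0,1],[-0.26,0.9,0,0,0,0,1],[-0.26,0.9,0,0,0,0,1],[-0.26,0.9,0,0,0,0,1],[0,0.9,0,0,0,0,1],[0,0.9,0,0,0,0,1],[0,0.9,0,0,0,0,1],[0,0.9,0,0,0,0,1]]'
python3 -m inch '[[0,0.9,0,0,0,0,1],[0,0.1,0,0,0.9,0,1],[0,0,0,0,1,0,1],[0,0,0,0,1,0,1],[0,0,0,0,1,0,1],[0,0,0,0,1,0,1],[0,0,0,0,1,0,1],[0,0,0,0,0,0,1],[0,0,0,0,0,0,1]]'
```

```text
time: 6.88
eef_pos: [446.4, 119.6, 127.4]
orientation: [3.14, 0.089, -0.0]
force: [0.9, -0.4, 0.1]
width: 0.01
gripper_force: 0.0
time: 8.38
eef_pos: [412.8, -207.9, 215.5]
orientation: [3.14, 0.089, 0.0]
force: [0.3, -0.2, 1.5]
width: 0.01
gripper_force: 0.0
time: 9.5
eef_pos: [415.7, -246.1, 215.6]
orientation: [-2.98, -0.087, -0.927]
force: [-0.1, -0.2, -0.7]
width: 0.005
gripper_force: 0.0
```

Run:
```python
from h import *
P=wpose();i=manip.capture('wrist');cv2.imwrite('pics/w3.png',i[:,:,::-1]);np.savez('w3.npz',P=P[0],R=P[1]);print(P)
```

```text
(array([ 415.72894692, -246.0908413 ,  215.60100323]), array([[ 0.82205118,  0.05885139,  0.56636417],
       [ 0.04738614, -0.99826496,  0.0349518 ],
       [ 0.56743847, -0.00189436, -0.82341362]]))
```

View pics/w3.png

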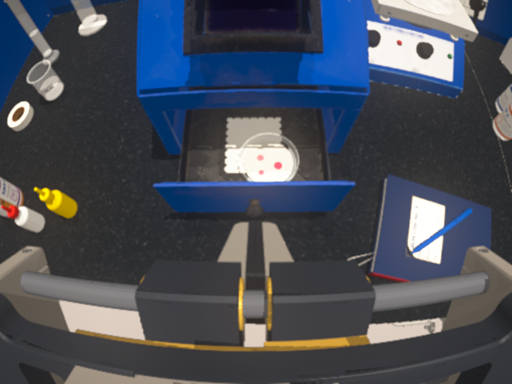

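The knob is at (254,209), in line with the fingers, and the dish is at (268,158). I lower the leaned hand to knob height, clear of the knob.

```bash
python3 -m inch '[[-0.4,0,0.7,0,0,0,1],[-0.4,0,0.8,0,0,0,1],[-0.4,0,0.8,0,0,0,1],[-0.37,0,0.74,0,0,0,1],[-0.2,0,0.4,0,0,0,1],[0,0,0,0,0,0,1],[0,0,0,0,0,0,1]]'
python3 - <<'E'
from h import *
P=wpose();i=manip.capture('wrist');cv2.imwrite('pics/w4.png',i[:,:,::-1])
cv2.imwrite('pics/c4.png',cv2.resize(i[60:280,130:380,::-1],(625,550)))
i=manip.capture('scene');cv2.imwrite('pics/s4.png',i[:,:,::-1])
E
```

```text
time: 10.42
eef_pos: [427.2, -252.8, 82.9]
orientation: [-2.984, -0.102, -0.871]
force: [-0.3, 0.0, -0.0]
width: -0.001
gripper_force: 0.0
```

View pics/c4.png

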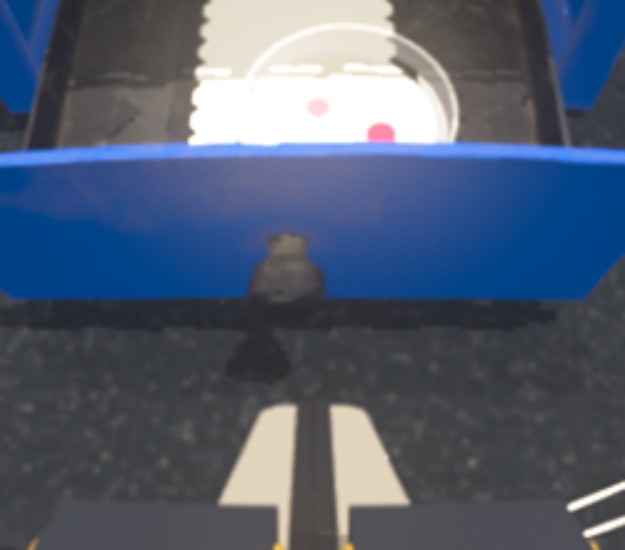

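The fingers stopped at z 83 and 10 mm off to the side, so some joint limit is probably in play. I'll check the joints.

Run:
```python
from h import *
s=manip.read_state();np.set_printoptions(precision=3,suppress=True);print(s['time'],s['qpos']);print(wpose()[1])
```

```text
10.525 [ 1.325  0.448 -0.674  2.349 -1.29   0.149  0.515]
[[ 0.84   0.073  0.537]
 [ 0.055 -0.997  0.049]
 [ 0.539 -0.012 -0.842]]
```

Joints 5 and 6 are at their ends. I reduce the lean to about 24 degrees, which is still clear of the hood, and correct the sideways offset.

```bash
python3 -m inch '[[0,0,0,0,-0.8,0,1],[0,0,0,0,-0.8,0,1],[0,-0.1,0,0,0,0,1],[0,-0.12,0,0,0,0,1],[0,0,0,0,0,0,1]]'
python3 - <<'E'
from h import *
s=manip.read_state();np.set_printoptions(precision=3,suppress=True);print(s['qpos']);print(wpose())
E
```

```text
time: 11.15
eef_pos: [425.4, -242.1, 79.0]
orientation: [-3.028, -0.104, -0.681]
force: [-0.2, -0.5, 0.5]
width: 0.004
gripper_force: 0.0
[ 0.883  0.349 -0.261  2.326 -0.962  0.262  0.059]
(array([ 425.403, -242.148,   79.028]), array([[ 0.902,  0.073,  0.426],
       [ 0.057, -0.997,  0.05 ],
       [ 0.429, -0.02 , -0.903]]))
```

```bash
python3 -m inch '[[0.05,0.03,0.25,0,0,0,1],[0.05,0.03,0.24,0,0,0,1],[0,0,0,0,0,0,1],[0,0,0,0,0,0,1]]'
python3 - <<'E'
from h import *
s=manip.read_state();np.set_printoptions(precision=3,suppress=True);print(s['qpos']);P=wpose();print(P)
print('per mm cabinet-x, units:',P[1].T@np.array([np.cos(.055),np.sin(.055),0])/40)
E
```

```text
time: 11.65
eef_pos: [438.3, -243.8, 62.8]
orientation: [-3.029, -0.105, -0.68]
force: [-0.4, 0.3, 0.4]
width: 0.002
gripper_force: 0.0
[ 0.892  0.404 -0.294  2.306 -1.004  0.218  0.1  ]
(array([ 438.263, -243.819,   62.781]), array([[ 0.902,  0.074,  0.426],
       [ 0.058, -0.997,  0.049],
       [ 0.428, -0.02 , -0.904]]))
per mm cabinet-x, units: [0.023 0.    0.011]
```

```bash
python3 -m inch '[[0.09,0,0.043,0,0,0,1],[0.09,0,0.043,0,0,0,1],[0.09,0,0.043,0,0,0,1],[0.07,0,0.033,0,0,0,1],[0.06,0,0.028,0,0,0,1],[0.06,0,0.028,0,0,0,1],[0.06,0,0.028,0,0,0,1],[0.07,0,0.033,0,0,0,1],[0.09,0,0.043,0,0,0,1],[0.09,0,0.043,0,0,0,1],[0.09,0,0.043,0,0,0,1],[0.09,0,0.043,0,0,0,1]]'
python3 -m inch '[[0.09,0,0.043,0,0,0,1],[0.09,0,0.043,0,0,0,1],[0.09,0,0.043,0,0,0,1],[0.09,0,0.043,0,0,0,1],[0.09,0,0.043,0,0,0,1],[0.09,0,0.043,0,0,0,1],[0.09,0,0.043,0,0,0,1]]'
python3 - <<'E'
from h import *
s=manip.read_state();print(np.round(s['qpos'],2),wpose()[1].round(3).tolist());i=manip.capture('wrist')
cv2.imwrite('pics/c5.png',cv2.resize(i[40:290,110:400,::-1],(580,500)))
E
```

```text
time: 13.15
eef_pos: [480.7, -240.6, 63.1]
orientation: [-3.03, -0.106, -0.681]
force: [-1.5, 0.6, 1.0]
width: 0.005
gripper_force: 0.7
time: 14.02
eef_pos: [508.6, -238.6, 63.1]
orientation: [-3.03, -0.106, -0.681]
force: [-2.1, -0.3, -0.6]
width: 0.005
gripper_force: 0.7
[ 0.68  0.45 -0.17  2.2  -0.93  0.24 -0.08] [[0.902, 0.074, 0.426], [0.059, -0.997, 0.049], [0.428, -0.019, -0.903]]
```

View pics/c5.png

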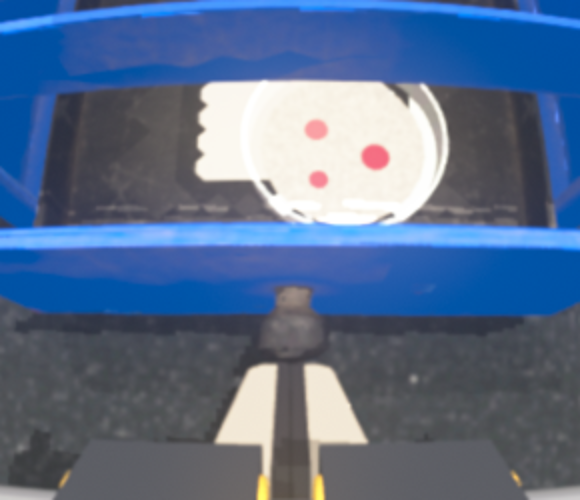

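The fingertips are on the knob (290,335 in the crop), the drawer is moving in, and the dish is riding along. I continue.

```bash
python3 -m inch '[[0.09,0,0.043,0,0,0,1],[0.09,0,0.043,0,0,0,1],[0.09,0,0.043,0,0,0,1],[0.09,0,0.043,0,0,0,1],[0.09,0,0.043,0,0,0,1],[0.09,0,0.043,0,0,0,1],[0.07,0,0.033,0,0,0,1],[0.05,0,0.024,0,0,0,1],[0.04,0,0.019,0,0,0,1]]'
python3 -m inch '[[0.04,0,0.019,0,0,0,1],[0.04,0,0.019,0,0,0,1]]'
```

```text
time: 15.2
eef_pos: [539.3, -236.2, 62.9]
orientation: [-3.03, -0.106, -0.68]
force: [-1.7, -0.1, 0.9]
width: 0.008
gripper_force: 0.7
time: 15.45
eef_pos: [542.8, -236.0, 63.0]
orientation: [-3.03, -0.106, -0.681]
force: [-2.1, -0.6, -0.8]
width: 0.005
gripper_force: 0.7
```

```bash
python3 -m inch '[[0.04,0,0.019,0,0,0,1],[0.04,0,0.019,0,0,0,1],[0.03,0,0.014,0,0,0,1]]'
python3 -m inch '[[0.03,0,0.014,0,0,0,1],[0.03,0,0.014,0,0,0,1],[0.02,0,0.01,0,0,0,1]]'
```

```text
time: 15.82
eef_pos: [547.7, -235.6, 63.0]
orientation: [-3.03, -0.106, -0.681]
force: [-1.9, -1.2, 1.1]
width: 0.008
gripper_force: 1.3
time: 16.2
eef_pos: [548.5, -235.7, 62.1]
orientation: [-3.03, -0.104, -0.676]
force: [-14.3, -0.8, 8.4]
width: 0.005
gripper_force: 6.3
```

The force rose to 14 N at the expected position, so the drawer is at its stop. I back straight off and look.

```bash
python3 -m inch '[[-0.1,0,-0.05,0,0,0,1],[-0.3,0,-0.15,0,0,0,1],[-0.6,0,-0.28,0,0,0,1],[-0.6,0,-0.28,0,0,0,1],[0,0,0,0,0,0,1],[0,0,0,0,0,0,1]]'
python3 - <<'E'
from h import *
i=manip.capture('wrist');j=manip.capture('scene');print(wpose())
cv2.imwrite('pics/c6.png',np.hstack([cv2.resize(i[20:270,110:400,::-1],(406,350)),cv2.resize(j[180:380,250:440,::-1],(332,350))]))
E
```

```text
time: 16.95
eef_pos: [481.3, -240.8, 63.5]
orientation: [-3.029, -0.106, -0.682]
force: [0.3, 0.0, 0.5]
width: 0.007
gripper_force: 0.0
(array([ 481.61818133, -240.49668131,   63.35929247]), array([[ 0.9012329 ,  0.07522238,  0.42675619],
       [ 0.06003898, -0.99699538,  0.04894424],
       [ 0.42915566, -0.01848816, -0.90304131]]))
```

View pics/c6.png

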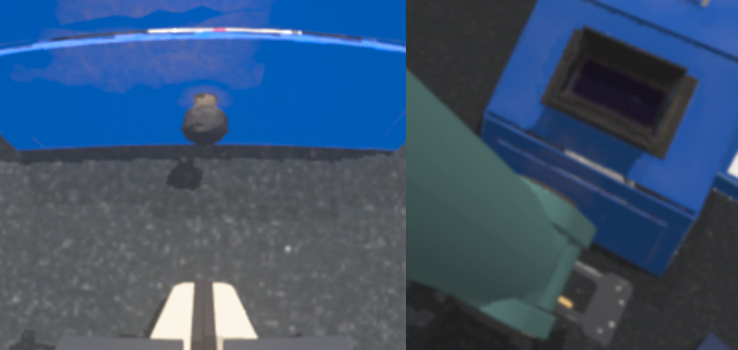

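The drawer is flush: its front sits against the cabinet with only the thin designed gap, and the knob is free. I rise, straighten the tool and go over the hood.

```bash
python3 -m inch '[[0.37,0,-0.78,0,0,0,1],[0.37,0,-0.78,0,0,0,1],[0.37,0,-0.78,0,0,0,1],[0.37,0,-0.78,0,0,0,1],[0.37,0,-0.78,0,0,0,1],[0.37,0,-0.78,0,0,0,1],[0.37,0,-0.78,0,0,0,1],[0,0,0,0,-1,0,1],[0,0,0,0,-1,0,1],[0,0,0,0,-1,0,1],[0,0,0,0,-1,0,1],[0,0,0,0,-0.2,0,1]]'
python3 -m inch '[[0,0,0,0,0,0,1]]'
python3 - <<'E'
from h import *
P=wpose();print(P);print('units to above hood z=310',P[1].T@(np.array([631,-232,310])-P[0])/40)
E
```

```text
time: 18.55
eef_pos: [482.7, -243.9, 304.3]
orientation: [-3.12, -0.121, -0.002]
force: [0.5, -0.2, 0.0]
width: 0.007
gripper_force: 0.0
time: 18.68
eef_pos: [481.0, -244.7, 304.2]
orientation: [-3.12, -0.117, -0.004]
force: [-0.4, -0.4, -0.3]
width: 0.007
gripper_force: 0.0
(array([ 481.03029284, -244.73984603,  304.23131364]), array([[ 0.99717712,  0.07506845,  0.00159   ],
       [ 0.07502325, -0.99699042,  0.01953497],
       [ 0.00305167, -0.01936054, -0.99980791]]))
units to above hood z=310 [ 3.76299372 -0.03887988 -0.13200635]
```

```bash
python3 -m inch '[[0.5,0,-0.1,0,0,0,1],[0.8,-0.04,-0.03,0,0,0,1],[0.8,0,0,0,0,0,1],[0.8,0,0,0,0,0,1],[0.5,0,0,0,0,0,1],[0.3,0,0,0,0,0,1],[0.06,0,0,0,0,0,1],[0,0,0,0,0,0,1],[0,0,0,0,0,0,1]]'
python3 - <<'E'
from h import *
i=manip.capture('wrist');j=manip.capture('scene');P=wpose();print(P[0],P[1].T@(np.array([631,-232,278])-P[0])/40)
cv2.imwrite('pics/c7.png',np.hstack([cv2.resize(i[60:310,110:400,::-1],(406,350)),cv2.resize(j[130:330,250:440,::-1],(332,350))]))
E
```

```text
time: 19.8
eef_pos: [630.1, -232.9, 310.7]
orientation: [-3.121, -0.115, -0.004]
force: [-0.3, -0.6, -0.3]
width: 0.004
gripper_force: 0.0
[ 630.33901424 -232.76432915  310.70885293] [ 0.01531386 -0.00250153  0.81796429]
```

View pics/c7.png

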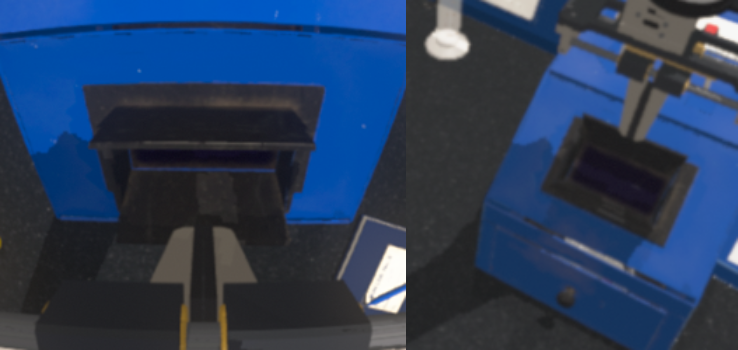

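The fingers are centred over the hood mouth and the drawer is home. I lower to about 34 mm above the mouth and hold.

```bash
python3 -m inch '[[0,0,0.4,0,0,0,1],[0.02,0,0.3,0,0,0,1],[0,0,0.12,0,0,0,1],[0,0,0,0,0,0,1],[0,0,0,0,0,0,1],[0,0,0,0,0,0,1],[0,0,0,0,0,0,1],[0,0,0,0,0,0,1],[0,0,0,0,0,0,1],[0,0,0,0,0,0,1],[0,0,0,0,0,0,1],[0,0,0,0,0,0,1]]'
python3 -m inch '[[0,0,0,0,0,0,1],[0,0,0,0,0,0,1],[0,0,0,0,0,0,1],[0,0,0,0,0,0,1],[0,0,0,0,0,0,1],[0,0,0,0,0,0,1],[0,0,0,0,0,0,1],[0,0,0,0,0,0,1],[0,0,0,0,0,0,1],[0,0,0,0,0,0,1]]'
python3 -c "
from plant import manip
print(manip.job_done())"
```

```text
time: 21.4
eef_pos: [631.6, -231.8, 277.6]
orientation: [-3.12, -0.116, -0.003]
force: [-0.7, -0.5, 0.6]
width: 0.008
gripper_force: 0.0
time: 22.65
eef_pos: [631.6, -231.8, 277.5]
orientation: [-3.12, -0.116, -0.003]
force: [0.5, 0.1, -0.1]
width: 0.004
gripper_force: 0.0
the job is handed in; nothing more can be done
None
```

The job is handed in at 22.7 s: I pointed at the red-tipped bottle for over two seconds, pushed the drawer to its stop, and left the fingertips about 34 mm above the hood mouth, touching nothing; the dish was riding along at about the halfway check, but I did not see it again once the drawer was shut.

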